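# Third hand for the split pin: hold the pulley down on its sprung axle

## Task

Pick up the larger steel pulley wheel, thread it over the upright axle of the stand and press it down against the spring collar with a steady push of about 13 newtons, so that the cross hole in the axle stands clear above the pulley while the collar never bottoms out. Hold it there steadily for at least two seconds so that someone can fit the split pin, and finish still holding it pressed down: do not let go. Leave the other things on the bench where they are.

Things in the scene. Friction and masses are not known exactly. Their poses are not given: they have to be found in the camera images.
- pulley_center (a point): Centre (on the axis, half-way up) of the loose steel pulley wheel to be fitted: 56 mm in diameter, 20 mm high, two flanges 5.5 mm thick with a 5 mm deep square groove between them, a 15 mm through bore, five dark lightening holes; 0.2 to 0.35 kg. It lies flat on the bench at the start (z is its axis) and both sides are alike. It is the larger of the two pulleys.
- pulley: The same pulley wheel; origin at the centre of its underside, z along its axis.
- stand: The fixed axle stand; origin at the centre of its underside on the bench, z up along the axle. A dark flange 100 mm across and 10 mm high carries a grey guide tube 46 mm across up to 45 mm high, out of which rises a bare steel axle 12 mm in diameter, with its top 8 mm tapering to 6 mm across. Between tube and pulley sits the sprung brass collar (collar), which counts as part of the stand.
- axle_tip (a point): Top of the axle, on its axis, 100 mm above the bench.
- cross_hole (a point): Centre of the 4 mm cross hole (a dark spot on either side of the axle) for the split pin, 82 mm above the bench. It is wholly clear of the pulley once the pulley's top face is below 80 mm (collar pressed 8 mm); the pulley's own weight presses the collar only 1 to 3 mm. With the collar pressed 12 mm the pulley's underside is 56 mm above the bench.
- collar (a joint): How far the sprung brass thrust collar (38 mm across, 5 mm thick, round the axle) is pressed down, in m: 0 when up, its top face then 68 mm above the bench; it sinks at most 20 mm, where it bottoms out. It starts to move at about 1 N and takes 1 N more for each mm (9 N at 8 mm, 13 N at 12 mm, 17 N at 16 mm).
- small_pulley_center (a point): Bystander: centre of a smaller steel pulley lying flat, 40 mm across, 14 mm high, 8 mm bore (does not fit the axle).
- fuel_cap_center (a point): Bystander: centre of a red plastic fuel cap, 48 mm across, 28 mm high.
- carburettor_center (a point): Bystander: centre of an aluminium carburettor body, about 75 by 66 mm and 86 mm high.
- spark_plug_center (a point): Bystander: centre of a spark plug lying down, about 80 mm long (48 mm to one side along -x, 31 mm along +x), 24 mm thick.
- bulb_center (a point): Bystander: centre of a headlamp bulb standing on its base, 42 mm across, 60 mm high, fragile.
Not all that is in view belongs to the job. Leave any pink or turquoise look-alike of the pulley alone.

How it is judged (in metres and radians):
On the way, in this order (a step that is already met when the one before it is completed fails the run):
1. the pulley is threaded over the axle (horizontal distance between pulley_center and stand below 0.004 m and angle between the z axis of pulley_center and the z axis of stand, either way round below 0.12 rad and z of pulley_center in the frame of stand below 0.103 m), for 0.05 s.
2. held pressed down for two seconds: collar sunk 8 to 16 mm (9 to 17 N) under the pulley, fingers on the pulley (horizontal distance between pulley_center and stand below 0.004 m and angle between the z axis of pulley_center and the z axis of stand, either way round below 0.12 rad and value of joint collar between 0.008 and 0.016 m and contact force between pulley and stand between 5 and 25 N and contact force between the fingers and pulley above 2 N), for 2 s.
At the end, for the whole second after the job is handed in: The pulley sits level on the axle (axis within 4 mm and 7 degrees), resting on the collar, which is sunk 8 to 16 mm (a push of 9 to 17 N; contact force of pulley on stand 5 to 25 N), so that the cross hole is clear; the pulley is still and the fingers still press or grip it (all of step 2 and z of pulley_center in the frame of stand between 0.06 and 0.0715 m and linear speed of pulley below 0.02 m/s); the arm keeps its last pose, push and grip.
It fails at once if the collar is driven down to its bottom stop (value of joint collar above 0.0192 m).
It fails at once if another loose thing on the bench is disturbed (moved over 20 mm) (distance of any of small_pulley_center, fuel_cap_center, carburettor_center, spark_plug_center, bulb_center from where it was at the start of the episode above 0.02 m).
It also fails if it takes over 48 s, if anything falls off the work surface, if the arm or the gripper's body presses on something with over 40 N, if the wrist force passes 120 N, or if a joint passes its speed limit or range.

## Robot

A 6-joint arm with a two-finger parallel gripper is mounted at the origin on the work surface. World frame = base frame: x ahead of the robot, y to its left, z up, the work surface at z = 0. Lengths are in mm, angles in degrees, forces in N, time in s.
With the tool pointing down it reaches from about 300 to 850 mm from the base axis. Payload 4.2 kg.
Tool frame: the origin (TCP) lies at the very end of the fingers, on their centre line; the grasp point (between the pads) lies 19 mm behind it; z points along the fingers, y is the line along which they close (so a half turn about z gives the same grasp; the last joint's range is limited). The gripper opens to 91 mm and grips with 3 to 60 N. Pads are 32 mm wide; open, the fingers measure 118 mm over their backs; the gripper's body (76 mm by 178 mm) begins 60 mm behind the grasp point.
Start: joints at [-66.75, 18.312, 89.639, -0, 72.044, -1.146], TCP at [237.508, -523.673, 213.976] pointing down, gripper open.
Joint ranges: [-177.97, 177.97], [-48.28, 115.42], [12.27, 149.76], [-77.06, 257.06], [2.81, 150.46], [-146.56, 146.56]. Speed limits (degrees/s): [147.25, 147.25, 180, 180, 180, 180].

## Interface

Orientations are given as [roll, pitch, yaw] about the fixed x, y, z axes, in that order (R = Rz(yaw) Ry(pitch) Rx(roll)).
In Python, from workcell import env, eyes gives the robot as it stands.
- The arm moves only by the tool send_rows, never from a script. Its argument "targets" is text: rows parted by semicolons, each of 7 numbers parted by spaces: the shift along the tool's x, y, z in m, then the turn, a rotation vector about the tool's x, y, z in degrees, then the opening in per cent of the stroke, from 0 (shut) to 100 (fully open). A call has 1 to 12 rows; each row is the pose to reach, as a shift and turn from the pose commanded when the call began, along the tool's axes at that moment; what a row does not reach only later rows make up. A row lasts 1/12 s, in which the tool goes at most 41.7 mm and 7.16 degrees, less where a joint would pass 70% of its speed; a pose out of reach is approached as far as the arm can. A call with a gripper value outside its range is refused whole. The fingers move at their own pace and stop on an object; "grip_force" is the grip in N (left out, the last holds). Time passes only in rows, so rows that repeat a pose let the fingers close. It gives the time, the measured TCP pose, the force, the opening and the grip force at its end, in the units of the state.
- env.state(): the state, without advancing time (a new reading comes with each control period).
- eyes.grab_frame(name): name is "side" or "top"; returns a dict with "image" (420x560x3 uint8, blue, green, red), "fovy" (degrees; the focal length in pixels is half the picture's height over the tangent of half this angle, whatever the lens; pixels are square), "cx", "cy" (the principal point, pixels), "eye" and "attitude" of the camera in the world. Camera axes: x right, y up, looking along -z (the intrinsics and any distortion apply to the point x, -y, -z); pixel columns grow to the right and rows downward; lengths in mm; the calibration is good to about 2 mm. A picture is of the moment at which its call begins. There is no depth.
- env.job_done(): hands the job in; it is judged then, once.
The state is a dict: "time_s": time; "qpos": joint angles; "qvel": joint speeds; "effort": joint torques, N m; "ee_pos": TCP position; "ee_rot": TCP orientation; "force": force on the tool from outside, world axes, zero at the start; "torque": the same for the moment, N m; "gripper_width": finger opening in mm; "gripper_force": force on a finger pad.
Only numpy, scipy, OpenCV 4.12 (cv2) and the standard library are available. Lean on these libraries where they do the work, as an engineer would, in place of code of your own. Each camera call takes 0.05 s, during which the arm holds its last target. There are 200 camera calls.

## Working session

There is one attempt and no reset: what is moved stays moved. The work goes in short steps, Python scripts to look and compute and a tool call to move; the robot and the scene stay as the last step left them, time stands still between calls to the robot, and variables do not carry over. Pictures are saved under pics/ and viewed, at most 10 in all, crops included, and the job is handed in when it is done.

Besides the shell and the picture viewer there is one more tool, called after "Request:" in YAML: its name, and indented under it one key for each argument. send_rows: Moves the arm, as the interface text tells. Its arguments: {"type":"object","properties":{"targets":{"type":"string"},"grip_force":{"type":"number"}},"required":["targets"]}

```bash
mkdir -p pics
cat > h.py <<'E'
import numpy as np, cv2, pickle
from workcell import env, eyes
def grab(n,tag):
    f=eyes.grab_frame(n); cv2.imwrite(f'pics/{tag}.png',f['image']); pickle.dump(f,open(f'pics/{tag}.pkl','wb')); return f
E
python3 - <<'E'
from h import *
for n in('side','top'):
    f=grab(n,n+'0'); print({k:v for k,v in f.items() if k!='image'})
print(env.state())
a=[cv2.imread(f'pics/{n}0.png') for n in('side','top')]
E
```

```text
{'fovy': 48.74514445313952, 'cx': 277.1415581161519, 'cy': 209.58547140210615, 'eye': array([174.57701654, 755.91290583, 876.93587249]), 'attitude': array([  46.21775458,   -0.29756395, -152.72950179])}
{'fovy': 50.475633123889764, 'cx': 282.1251342552416, 'cy': 203.75009484297573, 'eye': array([ 404.60000733,   -8.9103459 , 1076.41873457]), 'attitude': array([  8.36761391,  -0.14270843, -89.19338679])}
{'time_s': 0.1, 'qpos': array([-6.67493671e+01,  1.83456735e+01,  8.96969941e+01,  1.96244413e-05,
        7.20435539e+01, -1.14749961e+00]), 'qvel': array([ 0.03315521, -0.08398104, -0.20814105,  0.02430459, -0.05869149,
        0.13863593]), 'effort': array([ 8.42586560e-04, -4.13331985e+01, -2.32510310e+01,  7.29210279e-02,
        4.21994249e-02, -5.44593661e-05]), 'ee_pos': array([ 237.3337226 , -523.2600329 ,  213.24386507]), 'ee_rot': array([-1.79913796e+02, -1.74535344e-03,  2.43981251e+01]), 'force': array([0.21393669, 0.58647845, 0.49074497]), 'torque': array([-0.01994078, -0.00703709, -0.01260019]), 'gripper_force': 0.0, 'gripper_width': 91.36870701058568}
```

View pics/side0.png

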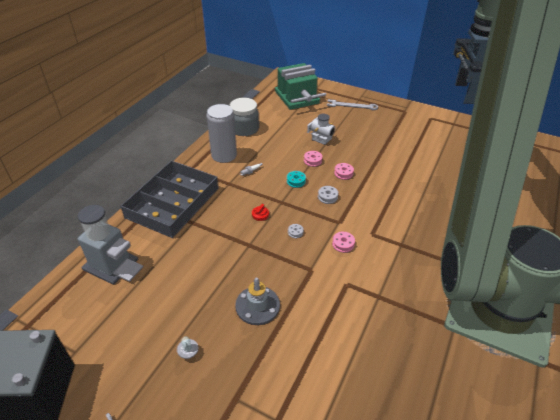

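View pics/top0.png

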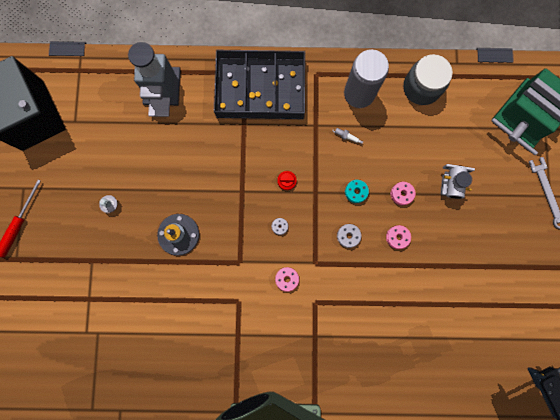

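Side view: larger steel pulley at about (328,195), small steel one (296,231), stand (257,300). Top view candidates: steel large (349,236), small steel (280,227), pink (403,194), (399,237) and (287,280), turquoise (357,191). I choose the bare steel one at (349,236) and check it in a crop.

```bash
cat >> h.py <<'E'
from scipy.spatial.transform import Rotation as Ro
def cam(f):
    R=Ro.from_euler('xyz',f['attitude'],degrees=True).as_matrix()
    fl=f['image'].shape[0]/2/np.tan(np.radians(f['fovy']/2)); return R,fl
def ray(f,p):
    R,fl=cam(f); d=R@np.array([(p[0]-f['cx'])/fl,-(p[1]-f['cy'])/fl,-1.]); return f['eye'],d/np.linalg.norm(d)
def plane(f,p,z):
    o,d=ray(f,p); return o+d*(z-o[2])/d[2]
def proj(f,P):
    R,fl=cam(f); q=R.T@(np.asarray(P,float)-f['eye']); return np.array([f['cx']-fl*q[0]/q[2],f['cy']+fl*q[1]/q[2]])
def tri(f,p,g,q):
    (o,d),(u,v)=ray(f,p),ray(g,q)
    s,t=np.linalg.lstsq(np.c_[d,-v],u-o,rcond=None)[0]; return (o+s*d+u+t*v)/2,np.linalg.norm(o+s*d-u-t*v)
def load(t): return pickle.load(open(f'pics/{t}.pkl','rb'))
def blob(f,c,r,satmax=70,vmin=70,sel=None):
    """hull-ellipse of the largest grey blob near c"""
    x0,y0=int(c[0]-r),int(c[1]-r); im=f['image'][y0:y0+2*r,x0:x0+2*r]
    h=cv2.cvtColor(im,cv2.COLOR_BGR2HSV)
    m=((h[...,1]<satmax)&(h[...,2]>vmin)).astype(np.uint8) if sel is None else sel(h).astype(np.uint8)
    k=cv2.findContours(m,cv2.RETR_EXTERNAL,cv2.CHAIN_APPROX_NONE)[0]
    k=max(k,key=cv2.contourArea); e=cv2.fitEllipse(cv2.convexHull(k)); return np.array(e[0])+[x0,y0],e[1],cv2.contourArea(k)
E
python3 - <<'E'
from h import *
T,S=load('top0'),load('side0')
for nm,t,s,z in(('big',(349,236),(328,195),20),('small',(280,227),(296,231),14)):
    a=blob(T,t,22); b=blob(S,s,20); print(nm,a,b,'top',plane(T,a[0],z),'side',plane(S,b[0],z),tri(T,a[0],S,b[0]))
br=lambda h:(h[...,0]>14)&(h[...,0]<32)&(h[...,1]>150)&(h[...,2]>150)
dk=lambda h:(h[...,1]<110)
for z,sel in((10,dk),):
    a=blob(T,(178,235),30,sel=sel); b=blob(S,(257,303),32,sel=sel); print('flange',a,b,plane(T,a[0],z),plane(S,b[0],z))
# tall-thing crops
c=lambda f,x,y,r,k:cv2.resize(f['image'][y-r:y+r,x-r:x+r],(400,400),interpolation=k)
cv2.imwrite('pics/crop.png',np.vstack([np.hstack([c(T,349,236,28,2),c(S,328,195,28,2)]),np.hstack([c(T,178,235,28,2),c(S,257,300,28,2)])])[::1])
i=cv2.imread('pics/crop.png');cv2.imwrite('pics/crop.png',cv2.resize(i,(600,600)))
E
```

```text
big (array([348.86656189, 235.39496422]), (23.537206649780273, 23.900789260864258), 420.0) (array([327.69143105, 194.3733387 ]), (18.197851181030273, 21.614213943481445), 281.5) top [ 486.40776189 -168.77609353   20.        ] side [ 484.14830758 -159.83276964   20.        ] (array([ 487.38339168, -170.15874609,   10.39708892]), np.float64(0.4847440822378743))
small (array([279.38763618, 225.93108749]), (16.437702178955078, 16.737382888793945), 202.0) (array([295.32905006, 230.5306015 ]), (14.659287452697754, 16.384057998657227), 170.0) top [507.15720231  -3.5618616   14.        ] side [506.08182916   1.01859779  14.        ] (array([507.83875356,  -3.47438905,   8.91604317]), np.float64(0.3994066193601102))
flange (array([177.62778091, 234.20301247]), (41.061492919921875, 42.113868713378906), 1314.5) (array([257.15510178, 305.06922531]), (39.775634765625, 45.90254211425781), 1244.0) [484.18708501 239.74460377  10.        ] [483.8224074  243.20116619  10.        ]
```

View pics/crop.png

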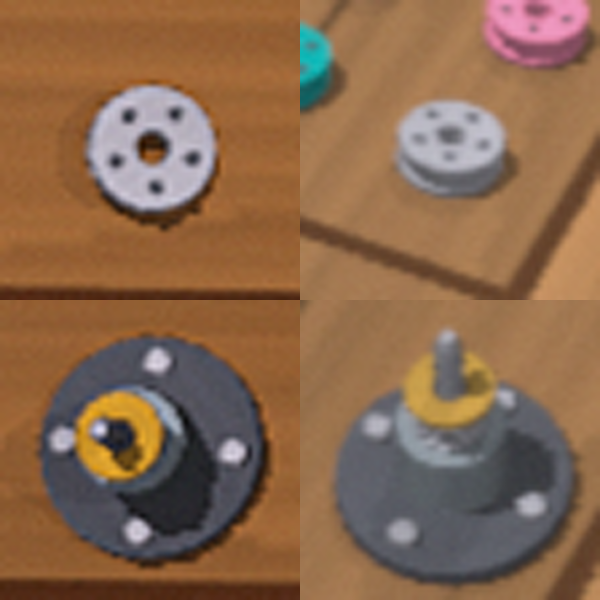

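The crop shows the chosen wheel is bare steel with five dark holes, and the larger one. Next I refine the stand axis from the brass collar and the tip, and plan the approach.

```bash
cat >> h.py <<'E'
def down(p,yaw): return np.array(p,float),Ro.from_euler('xyz',[180,0,yaw],degrees=True)
def rel(a,b):
    s=a[1].inv().apply(b[0]-a[0])/1000; r=(a[1].inv()*b[1]).as_rotvec(degrees=True); return np.round(np.r_[s,r],4)
E
python3 - <<'E'
from h import *
T,S=load('top0'),load('side0')
br=lambda h:(h[...,0]>14)&(h[...,0]<32)&(h[...,1]>140)&(h[...,2]>120)
for f,c in((T,(172,232)),(S,(257,289))):
    a=blob(f,c,14,sel=br); print('collar',a,plane(f,a[0],67))
print('tip',plane(T,(168.5,231.3),99),plane(S,(256.4,277.6),99))
print(rel(down([237.508,-523.673,213.976],24.398),down([486.5,-169,110],71)))
E
```

```text
collar (array([171.7033844 , 231.97801971]), (15.68571949005127, 16.100332260131836), 184.5) [484.78750714 240.12230958  67.        ]
collar (array([256.43431759, 287.78890705]), (14.116561889648438, 16.515214920043945), 90.0) [486.30001469 239.03516783  67.        ]
tip [483.63527111 239.3324729   99.        ] [486.86589819 236.4774006   99.        ]
[  0.3733  -0.2201   0.104   -0.       0.     -46.602 ]
```

Request:
send_rows:
  targets: "0.031 -0.018 0.009 0 0 -3.9 80; 0.062 -0.037 0.017 0 0 -7.8 80; 0.093 -0.055 0.026 0 0 -11.7 80; 0.124 -0.073 0.035 0 0 -15.5 80; 0.156 -0.092 0.043 0 0 -19.4 80; 0.187 -0.110 0.052 0 0 -23.3 80; 0.218 -0.128 0.061 0 0 -27.2 80; 0.249 -0.147 0.069 0 0 -31.1 80; 0.280 -0.165 0.078 0 0 -35 80; 0.311 -0.183 0.087 0 0 -38.8 80; 0.342 -0.202 0.095 0 0 -42.7 80; 0.3733 -0.2201 0.104 0 0 -46.602 80"
  grip_force: 40

```text
time_s: 1.1
ee_pos: [487.0, -167.3, 109.4]
ee_rot: [-180.0, 0.0, 71.2]
force: [-0.0, -0.5, -1.3]
gripper_width: 72.9
gripper_force: 0.0
```

Request:
send_rows:
  targets: "0 0 0.01 0 0 0 80; 0 0 0.02 0 0 0 80; 0 0 0.03 0 0 0 80; 0 0 0.04 0 0 0 80; 0 0 0.05 0 0 0 80; 0 0 0.06 0 0 0 80; 0 0 0.065 0 0 0 80; 0 0 0.065 0 0 0 80"

```text
time_s: 1.77
ee_pos: [485.4, -169.3, 43.6]
ee_rot: [-179.8, 0.0, 70.9]
force: [-0.6, 0.2, -0.3]
gripper_width: 73.1
gripper_force: 0.0
```

Run:
```python
from h import *
s=env.state(); print(s['time_s'],s['ee_pos'],s['ee_rot'],s['gripper_width'],s['force'],s['qpos'])
f=grab('side','side1'); g=grab('top','top1')
c=lambda f,x,y,r:cv2.resize(f['image'][y-r:y+r,x-r:x+r],(400,400),interpolation=2)
cv2.imwrite('pics/c1.png',np.hstack([c(f,328,185,40),c(g,349,225,40)]))
```

```text
1.7667 [ 485.40735539 -169.29256229   43.58086668] [-1.79846053e+02  7.46487988e-04  7.09279282e+01] 73.10554040412796 [-0.59250187  0.15266659 -0.25246478] [-2.05057367e+01  2.29286064e+01  1.10727862e+02 -6.33896322e-03
  4.64974112e+01 -1.42929413e+00]
```

View pics/c1.png

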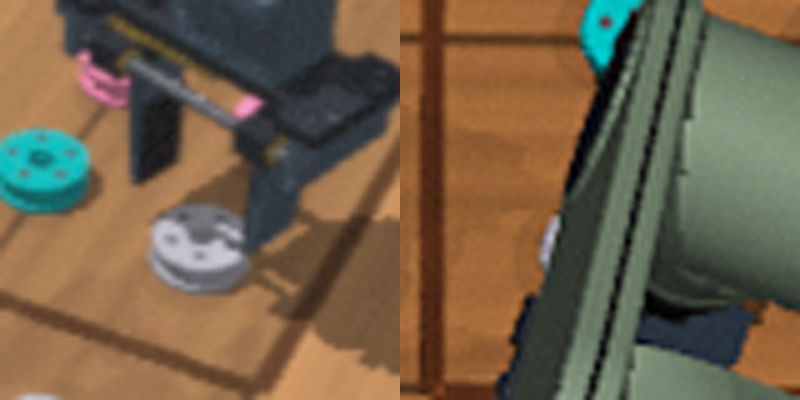

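Side crop: open fingers straddle the steel pulley, tips about (316,181) and (338,195). I compare the TCP's projection with the pulley.

Run:
```python
from h import *
f=load('side1'); s=env.state(); p=s['ee_pos']; R=Ro.from_euler('xyz',s['ee_rot'],degrees=True)
for d in(-36.5,36.5): 
  for x in (-16,16): print(d,x,(proj(f,p+R.apply([x,d,0]))-[288,145])*5)
print('tcp at z20', (proj(f,[p[0],p[1],20])-[288,145])*5)
```

```text
-36.5 -16 [274.59283209 220.11213485]
-36.5 16 [235.7951662  247.07337964]
36.5 -16 [175.11791155 157.6636033 ]
36.5 16 [136.22352511 183.04860652]
tcp at z20 [201.12224434 235.32850264]
```

The projection agrees with the image (TCP falls on the pulley centre). Descend and grip.

Request:
send_rows:
  targets: "0 0 0.007 0 0 0 80; 0 0 0.014 0 0 0 80; 0 0 0.021 0 0 0 80; 0 0 0.028 0 0 0 80; 0 0 0.034 0 0 0 80; 0 0 0.039 0 0 0 80; 0 0 0.040 0 0 0 80; 0 0 0.040 0 0 0 80; 0 0 0.040 0 0 0 80"

```text
time_s: 2.62
ee_pos: [486.7, -169.1, 5.0]
ee_rot: [180.0, 0.0, 71.0]
force: [-0.6, 0.9, 1.1]
gripper_width: 73.0
gripper_force: 0.0
```

Request:
send_rows:
  targets: "0 0 0 0 0 0 70; 0 0 0 0 0 0 65; 0 0 0 0 0 0 62; 0 0 0 0 0 0 58; 0 0 0 0 0 0 50; 0 0 0 0 0 0 40; 0 0 0 0 0 0 40; 0 0 0 0 0 0 40; 0 0 0 0 0 0 40; 0 0 0 0 0 0 40"
  grip_force: 45

```text
time_s: 3.45
ee_pos: [487.3, -169.3, 5.3]
ee_rot: [179.9, 0.0, 71.0]
force: [2.4, 0.6, 3.3]
gripper_width: 54.2
gripper_force: 46.1
```

Request:
send_rows:
  targets: "0 0 -0.005 0 0 0 40; 0 0 -0.015 0 0 0 40; 0 0 -0.03 0 0 0 40; 0 0 -0.045 0 0 0 40; 0 0 -0.06 0 0 0 40; 0 0 -0.075 0 0 0 40; 0 0 -0.09 0 0 0 40; 0 0 -0.105 0 0 0 40; 0 0 -0.12 0 0 0 40; 0 0 -0.135 0 0 0 40; 0 0 -0.145 0 0 0 40; 0 0 -0.145 0 0 0 40"

```text
time_s: 4.45
ee_pos: [487.0, -169.2, 151.9]
ee_rot: [179.8, 0.0, 71.0]
force: [1.1, 0.0, -3.2]
gripper_width: 54.5
gripper_force: 45.9
```

Run:
```python
from h import *
s=env.state(); print(s['force'],s['gripper_width'])
print(rel(down([486.5,-169,150],71),down([485,240,150],116.5)))
f=grab('side','side2')
cv2.imwrite('pics/c2.png',cv2.resize(f['image'][80:240,230:430],(800,600)[:1]+(640,) if 0 else (700,560),interpolation=2))
print(proj(f,s['ee_pos']))
```

```text
[ 1.14009572  0.03543694 -3.18438315] 54.519897823828934
[  0.3862  -0.1346  -0.       0.       0.     -45.5   ]
[332.18066804 153.89905956]
```

View pics/c2.png

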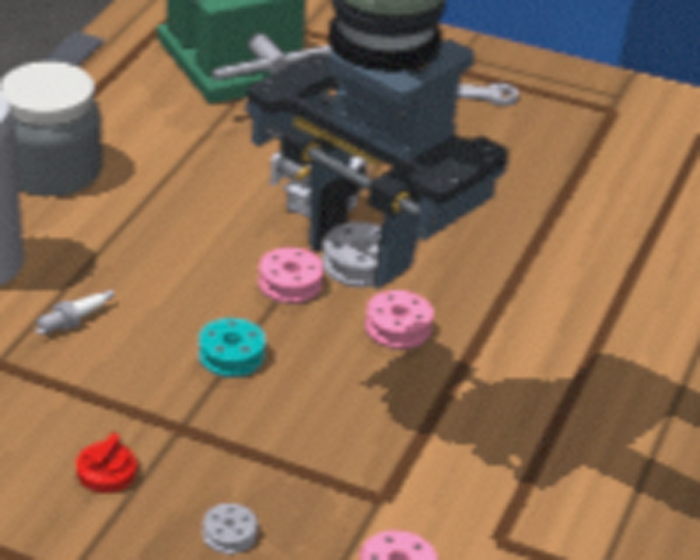

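The pulley is held level between the fingers (image px about (333,152)), weighing about 3 N. Swing it over to the stand.

Request:
send_rows:
  targets: "0.032 -0.011 0 0 0 -3.8 40; 0.064 -0.022 0 0 0 -7.6 40; 0.097 -0.034 0 0 0 -11.4 40; 0.129 -0.045 0 0 0 -15.2 40; 0.161 -0.056 0 0 0 -19 40; 0.193 -0.067 0 0 0 -22.8 40; 0.225 -0.079 0 0 0 -26.5 40; 0.257 -0.09 0 0 0 -30.3 40; 0.290 -0.101 0 0 0 -34.1 40; 0.322 -0.112 0 0 0 -37.9 40; 0.354 -0.123 0 0 0 -41.7 40; 0.3862 -0.1346 0 0 0 -45.5 40"

```text
time_s: 5.5
ee_pos: [483.7, 241.1, 148.4]
ee_rot: [-179.8, 0.0, 116.7]
force: [1.3, -1.0, -3.9]
gripper_width: 53.5
gripper_force: 46.8
```

Request:
send_rows:
  targets: "0 0 0.005 0 0 0 40; 0 0 0.010 0 0 0 40; 0 0 0.015 0 0 0 40; 0 0 0.018 0 0 0 40; 0 0 0.018 0 0 0 40; 0 0 0.018 0 0 0 40; 0 0 0.018 0 0 0 40; 0 0 0.018 0 0 0 40"

```text
time_s: 6.17
ee_pos: [485.4, 239.5, 132.3]
ee_rot: [180.0, 0.0, 116.4]
force: [0.4, -0.4, -2.8]
gripper_width: 53.7
gripper_force: 47.0
```

Run:
```python
from h import *
s=env.state(); print(s['ee_pos'],s['ee_rot'],s['force'],s['gripper_width'])
f=grab('side','side3'); g=grab('top','top3')
c=lambda f,x,y,r:cv2.resize(f['image'][y-r:y+r,x-r:x+r],(400,400),interpolation=2)
cv2.imwrite('pics/c3.png',np.hstack([c(f,256,270,30),c(g,168,228,30)]))
```

```text
[485.36370154 239.46527394 132.28366601] [1.79961864e+02 7.23684350e-03 1.16438722e+02] [ 0.37620367 -0.4157691  -2.80700032] 53.69686613977934
```

View pics/c3.png

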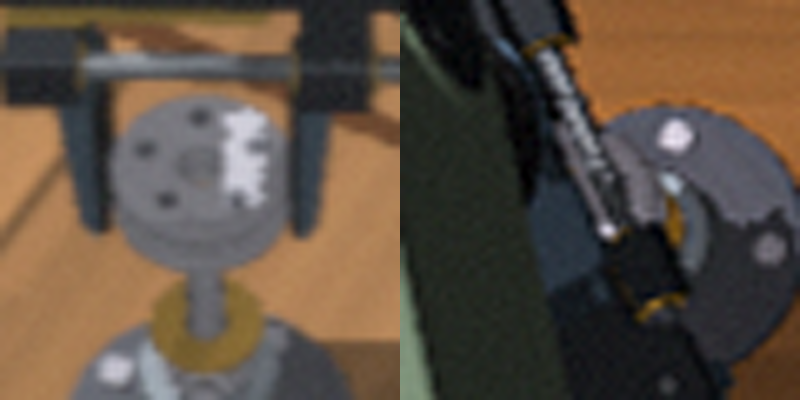

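Side crop: pulley held above the axle, bore at about (256.1,265.0) full-frame, axle below it at x≈256.5. I compare in the same camera so calibration bias cancels.

Run:
```python
from h import *
f=load('side3'); z=132.3-5+20
gray=lambda h:(h[...,1]<75)&(h[...,2]>95)
a=plane(f,(256.1,265),z); print('bore',a)
c=plane(load('side0'),(256.43,287.79),67.5)
for nm,p in(('collar',(256.43,287.79,67.5)),):
    print(plane(load('side0'),p[:2],p[2]))
# sub-pixel axle direction: axle midline columns, from both sides of grey strip, in frame side0 rows 272..284
im=cv2.cvtColor(load('side0')['image'],cv2.COLOR_BGR2HSV)
for r in range(274,288,2):
    print(r,im[r,248:266,1].tolist())
```

```text
bore [483.56083126 241.10040289 147.3       ]
[486.11438986 239.36104665  67.5       ]
274 [129, 127, 126, 132, 131, 128, 127, 130, 128, 125, 127, 127, 128, 131, 130, 129, 127, 131]
276 [127, 129, 127, 131, 129, 128, 126, 127, 120, 124, 127, 131, 127, 128, 131, 128, 129, 126]
278 [132, 127, 131, 130, 128, 122, 92, 29, 10, 18, 83, 125, 129, 125, 128, 127, 130, 129]
280 [133, 130, 130, 130, 124, 98, 27, 15, 13, 11, 38, 107, 125, 131, 126, 131, 134, 134]
282 [131, 131, 131, 139, 147, 126, 38, 11, 16, 10, 11, 113, 154, 153, 137, 132, 129, 125]
284 [134, 135, 152, 154, 159, 139, 41, 12, 19, 13, 15, 101, 156, 161, 159, 152, 140, 130]
286 [138, 156, 159, 159, 157, 141, 63, 16, 14, 18, 11, 73, 141, 152, 148, 156, 151, 136]
```

Request:
send_rows:
  targets: "0 0 0.004 0 0 0 40; 0 0 0.008 0 0 0 40; 0 0 0.012 0 0 0 40; 0 0 0.016 0 0 0 40; 0 0 0.019 0 0 0 40; 0 0 0.020 0 0 0 40; 0 0 0.020 0 0 0 40; 0 0 0.020 0 0 0 40; 0 0 0.020 0 0 0 40"

```text
time_s: 7.02
ee_pos: [485.2, 240.0, 112.1]
ee_rot: [180.0, 0.0, 116.5]
force: [-0.2, 0.1, -3.4]
gripper_width: 54.0
gripper_force: 47.0
```

Run:
```python
from h import *
P=[];A=[]
for i in range(4):
    f=eyes.grab_frame('side'); A.append(f['image'].astype(float)); P.append(env.state()['ee_pos'])
f['image']=np.mean(A,0).round().astype(np.uint8); pickle.dump(f,open('pics/side4.pkl','wb')); print(np.mean(P,0),np.std(P,0),env.state()['force'])
cv2.imwrite('pics/c4.png',cv2.resize(f['image'][250:300,226:286],(720,600),interpolation=2))
```

```text
[485.19449766 240.00837158 112.13116914] [0.02890045 0.02203807 0.0197598 ] [-0.1580668  -0.36342919 -3.13925812]
```

View pics/c4.png

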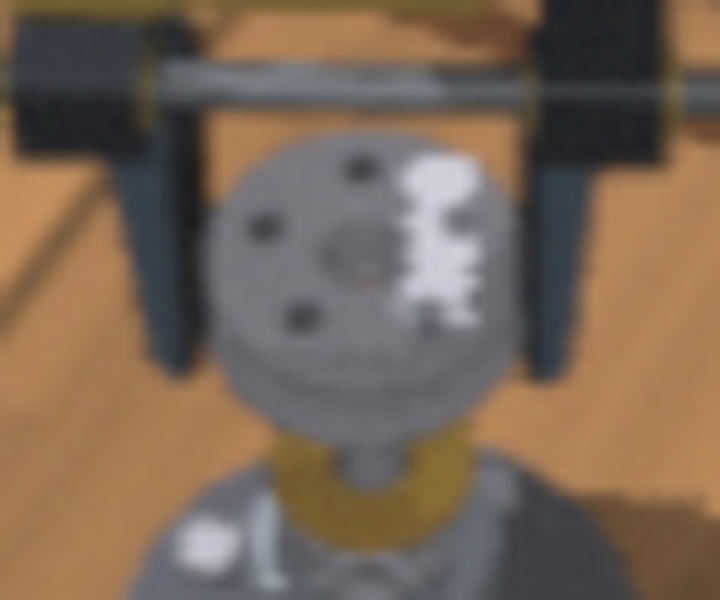

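Pulley crop: five holes' mean → px (255.9,270.3), rim edges mean column 255.9; the axle below shows at column ≈256.8.

Run:
```python
from h import *
f=load('side4'); R,_=cam(f)
zt=112.13-5+20
a=plane(f,(255.87,270.28),zt); b=plane(f,(256.3,287.79),67.5); t=plane(load('side0'),(256.2,278.6),100)
print(a,b,t,[proj(f,[b[0],b[1],z]).round(2) for z in(67.5,80,100,zt)])
r=R[:2,0]/np.linalg.norm(R[:2,0]); d=R[:2,2]/np.linalg.norm(R[:2,2])
for q in(b,t): print('pulley-stand lateral,toward-cam',(a-q)[:2]@r,(a-q)[:2]@d)
im=f['image'].astype(int)
for row in(287,288,289): print(row,im[row,244:270].max(1).tolist(), im[row,244:270,0].tolist())
```

```text
[485.72420468 239.2763365  127.13      ] [486.3617302 239.489759   67.5      ] [485.55720168 239.63463189 100.        ] [array([256.3 , 287.79]), array([256.15, 284.23]), array([255.9 , 278.41]), array([255.55, 270.24])]
pulley-stand lateral,toward-cam 0.6644551153053923 0.09909938345621913
pulley-stand lateral,toward-cam 0.015726902567867795 -0.39506484596658703
287 [172, 174, 175, 168, 150, 130, 126, 124, 125, 111, 92, 99, 105, 104, 99, 95, 109, 126, 130, 134, 134, 132, 133, 143, 162, 171] [84, 86, 88, 85, 71, 56, 54, 56, 64, 73, 86, 99, 105, 104, 99, 85, 62, 56, 55, 54, 56, 78, 101, 99, 91, 88]
288 [172, 171, 161, 136, 121, 124, 122, 118, 119, 101, 84, 98, 106, 106, 100, 91, 108, 130, 134, 136, 134, 118, 104, 107, 113, 137] [86, 90, 93, 92, 72, 53, 51, 49, 51, 56, 78, 98, 106, 106, 100, 82, 56, 53, 54, 55, 56, 72, 100, 104, 92, 94]
289 [161, 137, 118, 106, 106, 113, 114, 114, 114, 104, 92, 97, 105, 106, 98, 103, 118, 132, 136, 135, 134, 123, 116, 120, 106, 89] [95, 103, 110, 103, 81, 52, 46, 48, 49, 54, 75, 97, 105, 106, 98, 82, 58, 54, 53, 52, 58, 86, 116, 120, 106, 81]
```

Aligned within about 0.7 mm. Lower slowly onto the axle, watching the lateral force.

Request:
send_rows:
  targets: "0 0 0.002 0 0 0 40; 0 0 0.004 0 0 0 40; 0 0 0.006 0 0 0 40; 0 0 0.008 0 0 0 40; 0 0 0.010 0 0 0 40; 0 0 0.012 0 0 0 40; 0 0 0.013 0 0 0 40; 0 0 0.014 0 0 0 40; 0 0 0.014 0 0 0 40; 0 0 0.014 0 0 0 40"

```text
time_s: 8.05
ee_pos: [485.1, 240.0, 97.9]
ee_rot: [180.0, 0.0, 116.5]
force: [-0.4, -0.1, -2.7]
gripper_width: 53.9
gripper_force: 47.0
```

Request:
send_rows:
  targets: "0 0 0.001 0 0 0 40; 0 0 0.002 0 0 0 40; 0 0 0.003 0 0 0 40; 0 0 0.004 0 0 0 40; 0 0 0.005 0 0 0 40; 0 0 0.006 0 0 0 40; 0 0 0.007 0 0 0 40; 0 0 0.008 0 0 0 40; 0 0 0.008 0 0 0 40; 0 0 0.008 0 0 0 40"

```text
time_s: 8.88
ee_pos: [485.0, 239.9, 89.9]
ee_rot: [-180.0, 0.0, 116.5]
force: [0.1, -0.6, -3.6]
gripper_width: 53.8
gripper_force: 47.0
```

Threaded with no side load. Lower to the collar, then press.

Request:
send_rows:
  targets: "0 0 0.002 0 0 0 40; 0 0 0.004 0 0 0 40; 0 0 0.006 0 0 0 40; 0 0 0.008 0 0 0 40; 0 0 0.010 0 0 0 40; 0 0 0.012 0 0 0 40; 0 0 0.013 0 0 0 40; 0 0 0.014 0 0 0 40; 0 0 0.015 0 0 0 40; 0 0 0.015 0 0 0 40; 0 0 0.015 0 0 0 40"
  grip_force: 55

```text
time_s: 9.8
ee_pos: [485.1, 239.9, 74.9]
ee_rot: [-180.0, 0.0, 116.5]
force: [-0.1, -0.5, -3.9]
gripper_width: 53.3
gripper_force: 56.3
```

Request:
send_rows:
  targets: "0 0 0.001 0 0 0 40; 0 0 0.002 0 0 0 40; 0 0 0.003 0 0 0 40; 0 0 0.004 0 0 0 40; 0 0 0.005 0 0 0 40; 0 0 0.006 0 0 0 40; 0 0 0.007 0 0 0 40; 0 0 0.007 0 0 0 40; 0 0 0.007 0 0 0 40; 0 0 0.007 0 0 0 40"

```text
time_s: 10.63
ee_pos: [485.2, 240.0, 68.2]
ee_rot: [180.0, 0.0, 116.5]
force: [-1.1, -0.5, 3.1]
gripper_width: 53.6
gripper_force: 56.8
```

Request:
send_rows:
  targets: "0 0 0.001 0 0 0 40; 0 0 0.002 0 0 0 40; 0 0 0.003 0 0 0 40; 0 0 0.004 0 0 0 40; 0 0 0.005 0 0 0 40; 0 0 0.006 0 0 0 40; 0 0 0.0065 0 0 0 40; 0 0 0.0065 0 0 0 40; 0 0 0.0065 0 0 0 40; 0 0 0.0065 0 0 0 40; 0 0 0.0065 0 0 0 40; 0 0 0.0065 0 0 0 40"

```text
time_s: 11.63
ee_pos: [485.2, 240.0, 62.2]
ee_rot: [180.0, 0.0, 116.5]
force: [-1.4, -2.5, 9.4]
gripper_width: 53.8
gripper_force: 57.2
```

Request:
send_rows:
  targets: "0 0 0 0 0 0 40; 0 0 0 0 0 0 40; 0 0 0 0 0 0 40; 0 0 0 0 0 0 40; 0 0 0 0 0 0 40; 0 0 0 0 0 0 40; 0 0 0 0 0 0 40; 0 0 0 0 0 0 40; 0 0 0 0 0 0 40; 0 0 0 0 0 0 40; 0 0 0 0 0 0 40; 0 0 0 0 0 0 40"

```text
time_s: 12.63
ee_pos: [485.3, 240.0, 62.2]
ee_rot: [180.0, 0.0, 116.5]
force: [-1.6, -1.4, 9.1]
gripper_width: 53.8
gripper_force: 57.2
```

Run:
```python
from h import *
F=[]
for i in range(6): f=eyes.grab_frame('side'); F.append(np.r_[env.state()['force'],env.state()['ee_pos']])
print(np.mean(F,0),np.std(F,0))
cv2.imwrite('pics/c5.png',cv2.resize(f['image'][255:315,216:296],(800,600),interpolation=2))
```

```text
[ -2.38483379  -1.65145885   8.97472771 485.26189992 240.0072529
  62.23763908] [0.41179812 0.67380157 0.4793467  0.00786813 0.00848051 0.01307515]
```

View pics/c5.png

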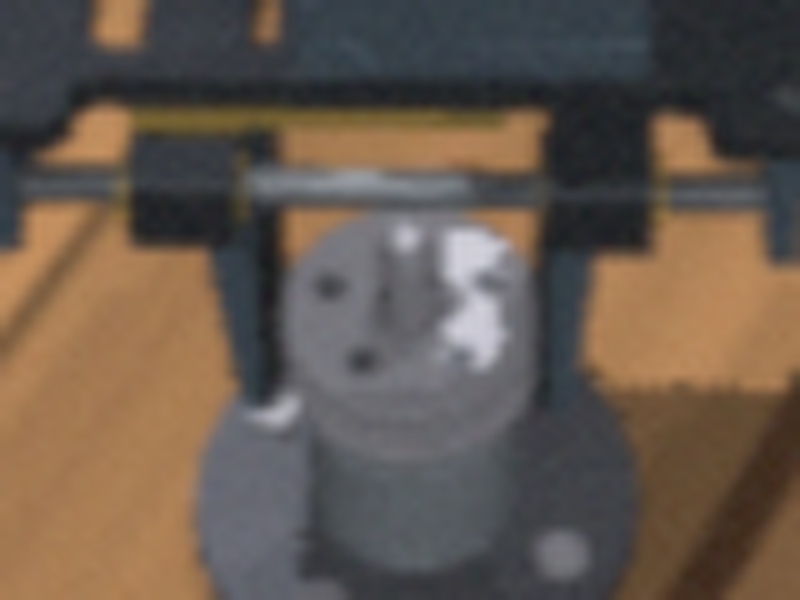

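The view shows the pulley level between the fingers and pressed down, with the axle standing through its bore (around px (257,281)). The push is about 9.0 + 3.4 = 12.4 N. I hold two seconds more, then hand in.

Request:
send_rows:
  targets: "0 0 0 0 0 0 40; 0 0 0 0 0 0 40; 0 0 0 0 0 0 40; 0 0 0 0 0 0 40; 0 0 0 0 0 0 40; 0 0 0 0 0 0 40; 0 0 0 0 0 0 40; 0 0 0 0 0 0 40; 0 0 0 0 0 0 40; 0 0 0 0 0 0 40; 0 0 0 0 0 0 40; 0 0 0 0 0 0 40"

```text
time_s: 13.93
ee_pos: [485.3, 240.0, 62.2]
ee_rot: [180.0, 0.0, 116.5]
force: [-1.0, -1.4, 9.1]
gripper_width: 53.3
gripper_force: 57.2
```

Request:
send_rows:
  targets: "0 0 0 0 0 0 40; 0 0 0 0 0 0 40; 0 0 0 0 0 0 40; 0 0 0 0 0 0 40; 0 0 0 0 0 0 40; 0 0 0 0 0 0 40; 0 0 0 0 0 0 40; 0 0 0 0 0 0 40; 0 0 0 0 0 0 40; 0 0 0 0 0 0 40; 0 0 0 0 0 0 40; 0 0 0 0 0 0 40"

```text
time_s: 14.93
ee_pos: [485.3, 240.0, 62.2]
ee_rot: [180.0, 0.0, 116.5]
force: [-2.5, -2.1, 8.4]
gripper_width: 53.8
gripper_force: 57.2
```

```bash
python3 -c "
from h import *
s=env.state(); print(s['time_s'],s['force'],s['ee_pos']); print(env.job_done())"
```

```text
14.9333 [-2.49513026 -2.1100828   8.39662306] [485.26782615 240.00055691  62.22217153]
the job is handed in; nothing more can be done
None
```

The larger steel pulley is threaded on the axle and still gripped, pressed against the collar at about 12 N (roughly 11 mm of travel by estimate) and held over 3 s; the job was handed in at 14.9 s, but no verdict came back.

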